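Click a fume-extraction damper open to its green notch

TASK

On the electronics repair bench, open the extraction damper that has the blue grip: click its lever from the white notches up to the green notch, letting it rest for about a second in each of the two orange notches on the way. Do not go past green into the red notch, leave the damper with the yellow grip as it is, and let go of the lever when it sits in the green notch.

Things in the scene. Friction and masses are not known exactly. Their poses are not given: they have to be found in the camera images.
- blue_lever (a joint): Blue damper's lever: 6 sprung notches 0.25 rad apart at -0.625, -0.375 (white marks), -0.125, 0.125 (orange), 0.375 (green), 0.625 (red; stop at 0.66). 0 = straight up; grows as it leans to the unit's +y. Starts in a white notch. About 6 N on the grip takes it over the crest half-way between notches; past it, it snaps into the next notch and stays.
- blue_grip (a point): Centre of the lever's grip: blue barrel 22 mm in diameter, 36 mm long, on a steel stem 10 mm thick, 100 mm from the hinge axis (25 mm of travel per notch). x axis: along the barrel, parallel to the hinge; z: along the stem, away from the hinge; it swings along its y.
- blue_pivot (a point): Fixed point midway on the blue damper's hinge axis, 65 mm above the bench. x: hinge axis, level, roughly away from the robot; y: level, the way the lever swings as its value grows; z up. White box 110 (x) by 150 (y) by 65 mm, fixed; dark drum on top (radius 58 about the hinge, 90 long), striped at each notch; low white duct on its +x side.
- yellow_grip (a point): Centre of the grip of a second damper, the same in all but its yellow grip, on the other side of the bench (which is left and which right varies). Its lever must be left in its notch.
Not all that is in view belongs to the job. Leave any brown look-alike of the part that bears blue_lever alone.

How it is judged:
By the outcome, as a careful person would: the job done as asked, in the order asked, and still so for the second after the job is handed in, with the robot touching nothing.
It also fails if it takes over 48 s, if anything falls off the work surface, if the arm or the gripper's body presses on something with over 40 N, if the wrist force passes 120 N, or if a joint passes its speed limit or range.

ROBOT

A 7-joint arm with a two-finger parallel gripper is mounted at the origin on the work surface. World frame = base frame: x ahead of the robot, y to its left, z up, the work surface at z = 0. Lengths are in m, angles in rad, forces in N, time in s.
With the tool pointing down it reaches from about 0.425 to 0.925 m from the base axis. Payload 6.8 kg.
Tool frame: the origin (TCP) lies on the front face of the gripper's body, between the roots of the fingers; the fingertips stand 73 mm ahead of it and the grasp point (between the pads) lies 54 mm ahead of it (env.nose_length is the distance from the TCP to the fingertips, in m); z points along the fingers, y is the direction in which the jaws open and shut (so a half turn about z gives the same grasp; the last joint's range is limited). The gripper opens to 85 mm and grips with 20 to 120 N. Pads are 22 mm wide; open, the fingers measure 114 mm over their backs; the gripper's body (76 mm by 85 mm) begins 54 mm behind the grasp point. The pads swing forward as they close: fully open they stand 13 mm farther back than shut.
Start: joints at [-1.209, 0.477, 0.022, 1.555, -0.011, 1.109, -0.083], TCP at [0.306, 0.602, 0.304] pointing down, gripper open.
Joint ranges: [-2.96, 2.96], [-0.34, 2.1], [-1.41, 1.46], [0.24, 2.44], [-1.37, 4.51], [0.17, 1.92], [-2.96, 2.96]. Speed limits (rad/s): [2.39, 2.39, 3.14, 3.14, 3.14, 3.14, 3.14].

INTERFACE

Orientations are given as a unit quaternion [w, x, y, z].
In Python, from cell import env, kin, camera, calibration, job gives the robot as it stands. The module is installed in compiled form; this text tells all that it offers. Calls block until the motion is done:
- env.reach(position, orientation): joint-space move of the TCP to a pose.
- env.movel(position, velocity=0.15, rot=None, stop_force=None): straight line of the TCP; rot=None keeps the orientation; velocity is the mean speed in m/s. With stop_force (N) it stops when the force on the tool has changed by that much, and returns True; else False.
- env.goto_joints(angles): joint-space move.
- env.grip(opening, f_grip=None): finger opening in m; f_grip is the grip in N (None keeps the last); returns when the fingers have stopped.
- env.dwell(seconds).
- kin.inverse_kinematics(position, orientation): joint angles nearest the present ones, or None.
- env.get_state(): the state.
- camera(name): name is "scene" or "top" or "wrist"; returns (picture, depth): 400x640x3 uint8, blue, green, red; 400x640 float32, m along the optical axis (not along the pixel's ray), 0 where there is no reading.
- calibration(name): a dict with "fx", "fy", "cx", "cy" (pixels), "rvec" (rotation vector, rad) and "tvec" (3), from world to camera coordinates, as OpenCV has them. Camera axes: x right, y down, z forward; pixel columns grow to the right and rows downward; lengths in m; the calibration is good to about 2 mm. The wrist camera is an equidistant fisheye: a pixel r from the principal point sees the ray r / f radians off the axis. A picture is of the moment at which its call begins: read the wrist's pose just before it. calibration takes no time and is no camera call; for the wrist camera it gives the pose at the moment of the call.
A pose or a line that the arm cannot do raises env.PlanningError and nothing moves.
- job.job_done(): hands the job in, once; it reports no verdict.
The state is a dict: "time": time; "qpos": joint angles; "joint_velocities": joint speeds; "joint_torque": joint torques, N m; "tcp_pos": TCP position; "orientation": TCP orientation; "force": force on the tool from outside, world axes, zero at the start; "torque": the same for the moment, N m; "opening": finger opening in m.
Only numpy, scipy, OpenCV 4.12 (cv2) and the standard library are available. Lean on these libraries where they do the work, as an engineer would, in place of code of your own. Each camera call takes 0.05 s, during which the arm holds its last target. There are 200 camera calls.

## Working session

There is one attempt and no reset: what is moved stays moved. The work goes in short steps, each a Python script; the robot and the scene stay as the last script left them, time stands still between calls to the robot, and variables do not carry over. Pictures are saved under pics/ and viewed, about 8 in all and at most 12, crops included, and the job is handed in when it is done.

```bash
mkdir -p pics; cat > h.py <<'E'
import numpy as np, cv2
from cell import env, kin, camera, calibration, job
def snap(n,save=None):
    c=calibration(n); im,d=camera(n)
    if save: cv2.imwrite('pics/'+save,im); np.savez('pics/'+save+'.npz',im=im,d=d,**{k:np.array(c[k]) for k in c})
    return im,d,c
def world(c,d,u,v):
    z=np.asarray(d)[v,u]; p=np.stack([(u-c['cx'])/c['fx']*z,(v-c['cy'])/c['fy']*z,z],-1)
    R=cv2.Rodrigues(np.array(c['rvec'],float))[0]; return (p-np.array(c['tvec']).ravel())@R
E
python3 - <<'E'
from h import *
a,_,c=snap('scene','scene.png'); b,_,c2=snap('top','top.png'); print(env.get_state()['time'])
for k in (c,c2): print(k)
E
```

```text
0.1
{'fx': 457.3029277147554, 'fy': 457.3029277147554, 'cx': 318.80674297549365, 'cy': 210.56871041617094, 'rvec': array([ 0.58635967,  2.51938802, -1.32427929]), 'tvec': array([ 0.30719311, -0.04899619,  1.74684128])}
{'fx': 495.3990059207107, 'fy': 495.3990059207107, 'cx': 309.97347258624507, 'cy': 209.46183898009517, 'rvec': array([ 2.15687875, -2.13056183,  0.21308539]), 'tvec': array([0.09944459, 0.41457585, 1.48940146])}
```

View pics/scene.png

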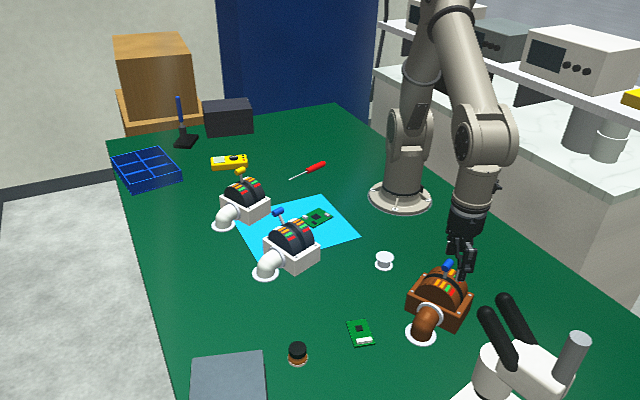

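View pics/top.png

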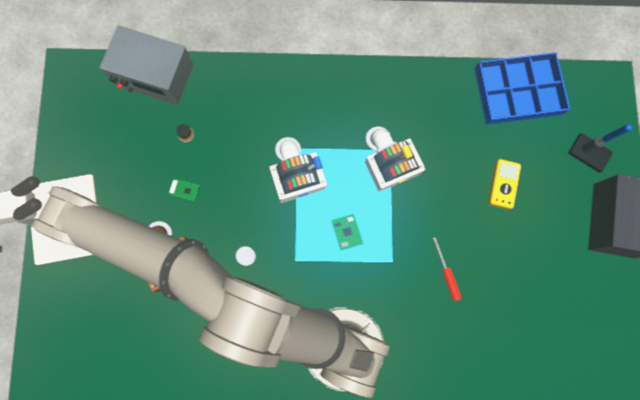

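Candidates: the white box with a blue grip at top (316,162) / scene (278,212); the brown look-alike with a blue grip at scene (447,266); the yellow-grip damper at top (408,152). I choose the first and check it in a crop.

```bash
python3 - <<'E'
import numpy as np,cv2
from h import world
T=[]
for n,box in (('top',(255,335,125,210)),('scene',(245,330,195,285))):
    z=np.load(f'pics/{n}.png.npz'); im,d=z['im'],z['d']; u0,u1,v0,v1=box
    T.append(cv2.resize(im[v0:v1,u0:u1],(400,400*(v1-v0)//(u1-u0)),interpolation=cv2.INTER_CUBIC))
    v,u=np.mgrid[v0:v1,u0:u1]; u=u.ravel();v=v.ravel(); P=world(z,d,u,v); h=cv2.cvtColor(im,cv2.COLOR_BGR2HSV)[v,u].astype(int)
    b=(h[:,0]>103)&(h[:,0]<130)&(h[:,1]>150)&(P[:,2]>.1)
    print(n,'blue',b.sum(),P[b].mean(0),P[b].min(0),P[b].max(0), u[b].mean(),v[b].mean())
    w=(h[:,1]<60)&(abs(P[:,2]-.065)<.008)&(h[:,2]>120)
    a=P[w]; r=cv2.minAreaRect((a[:,:2]*1000).astype(np.float32)); print('white',w.sum(),np.median(a[:,2]),r)
    k=(h[:,2]<70)&(P[:,2]>.075); print('drum',k.sum(),cv2.minAreaRect((P[k][:,:2]*1000).astype(np.float32)),P[k][:,2].max())
    k=(P[:,2]>.10)&(P[:,2]<.135)&~b; print('drumtop',k.sum(),cv2.minAreaRect((P[k][:,:2]*1000).astype(np.float32)))
H=max(t.shape[0] for t in T); cv2.imwrite('pics/crop.png',np.hstack([cv2.copyMakeBorder(t,0,H-t.shape[0],0,0,0) for t in T]))
E
```

```text
top blue 69 [0.52958807 0.08855374 0.15526708] [0.51322855 0.07673595 0.14462926] [0.54692253 0.10033856 0.16139168] 317.0869565217391 162.53623188405797
white 614 0.06416759338603312 ((539.3779296875, 153.93263244628906), (166.71827697753906, 149.94696044921875), 18.525665283203125)Traceback (most recent call last):
  File "<stdin>", line 12, in <module>
    return umr_maximum(a, axis, None, out, keepdims, initial, where)
ValueError: zero-size array to reduction operation maximum which has no identity
```

```bash
python3 - <<'E'
import numpy as np,cv2
from h import world
T=[]
for n,box in (('top',(255,335,125,210)),('scene',(245,330,195,285))):
    z=np.load(f'pics/{n}.png.npz'); im,d=z['im'],z['d']; u0,u1,v0,v1=box
    T.append(cv2.resize(im[v0:v1,u0:u1],(400,400*(v1-v0)//(u1-u0)),interpolation=cv2.INTER_CUBIC))
    v,u=np.mgrid[v0:v1,u0:u1]; u=u.ravel();v=v.ravel(); P=world(z,d,u,v); h=cv2.cvtColor(im,cv2.COLOR_BGR2HSV)[v,u].astype(int)
    b=(h[:,0]>103)&(h[:,0]<130)&(h[:,1]>150)&(P[:,2]>.1)
    print(n,'blue',b.sum(),P[b].mean(0),P[b].min(0),P[b].max(0), u[b].mean(),v[b].mean())
    print(' barrel rect',cv2.minAreaRect((P[b][:,:2]*1000).astype(np.float32)))
    for lo,hi in ((.055,.30),(.085,.127),(.105,.127)):
        k=(P[:,2]>lo)&(P[:,2]<hi)&~b&((P[:,0]<.60)); print(lo,k.sum(),cv2.minAreaRect((P[k][:,:2]*1000).astype(np.float32)),P[k].mean(0))
H=max(t.shape[0] for t in T); cv2.imwrite('pics/crop.png',np.hstack([cv2.copyMakeBorder(t,0,H-t.shape[0],0,0,0) for t in T]))
E
```

```text
top blue 69 [0.52958807 0.08855374 0.15526708] [0.51322855 0.07673595 0.14462926] [0.54692253 0.10033856 0.16139168] 317.0869565217391 162.53623188405797
 barrel rect ((529.9462280273438, 88.85406494140625), (31.781982421875, 20.01963233947754), 18.597944259643555)
0.055 1846 ((531.55859375, 151.28457641601562), (150.04563903808594, 150.0455780029297), 18.457401275634766) [0.50889919 0.14867787 0.09627776]
0.085 1088 ((513.3546142578125, 145.63890075683594), (92.15941619873047, 109.8485336303711), 18.812763214111328) [0.50972673 0.14672837 0.11257319]
0.105 826 ((513.0106201171875, 146.6273956298828), (91.9713134765625, 89.42418670654297), 18.65390968322754) [0.511295   0.14579119 0.1177766 ]
scene blue 82 [0.54185376 0.10948673 0.16105073] [0.48324588 0.08443249 0.11591035] [0.95603649 1.16526666 0.93614664] 277.2926829268293 211.47560975609755
 barrel rect ((713.7728271484375, 634.4212036132812), (1164.0418701171875, 83.43179321289062), 69.56892395019531)
0.055 2002 ((540.1756591796875, 56.57075500488281), (154.1044158935547, 351.144287109375), 7.796505451202393) [0.53078383 0.12873975 0.08924055]
0.085 957 ((538.3980712890625, 48.87586212158203), (101.4453125, 318.65948486328125), 12.33255672454834) [0.5227731  0.14761881 0.10935839]
0.105 592 ((549.8023071289062, 48.76153564453125), (93.73419189453125, 302.6171569824219), 17.833332061767578) [0.51897696 0.15702362 0.11816076]
```

View pics/crop.png

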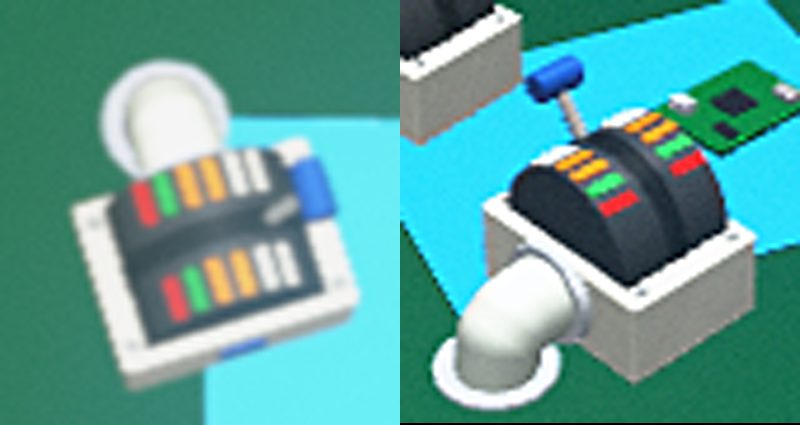

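The crop shows the white unit. Its blue grip leans right at (315,188), beside the outermost white stripe, so it is at -0.625. The duct (165,120) is on the far side, and green and red are on the left (+y). The grip position agrees with the pivot estimate to about 2 mm. I will close the jaws loosely around the barrel and drive it notch by notch.

```bash
cat >> h.py <<'E'
from scipy.spatial.transform import Rotation as Rn
PIV=np.array([.5130,.1457,.065]); YAW=np.radians(18.65)
X=np.array([np.cos(YAW),np.sin(YAW),0]); Y=np.array([-np.sin(YAW),np.cos(YAW),0]); Z=np.array([0,0,1.])
def pose(th,r,sg=1):
    s=np.sin(th)*Y+np.cos(th)*Z; t=sg*(np.cos(th)*Y-np.sin(th)*Z)
    return PIV+(r+.054)*s, Rn.from_matrix(np.column_stack([np.cross(t,-s),t,-s])).as_quat(scalar_first=True)
def st(m=''):
    s=env.get_state(); print(m,round(s['time'],2),s['tcp_pos'].round(4) if hasattr(s['tcp_pos'],'round') else s['tcp_pos'],np.round(s['force'],1),round(s['opening'],4))
E
python3 - <<'E'
from h import *
q0=np.array(env.get_state()['qpos']); best=None
for sg in (1,-1):
    qs=[kin.inverse_kinematics(*pose(th,.097,sg)) for th in (-.625,-.375,-.125,.125,.375)]+[kin.inverse_kinematics(*pose(t,.2,sg)) for t in(-.625,.375)]
    print(sg,[None if q is None else np.round(q,2) for q in qs])
    if all(q is not None for q in qs):
        c=abs(np.array(qs[0])-q0).max()
        if best is None or c<best[0]: best=(c,sg)
print(best); sg=best[1]; open('sg','w').write(str(sg))
p=env.get_state()['tcp_pos']; env.movel([p[0],p[1],.40]); 
env.reach(*pose(-.625,.20,sg)); env.grip(.05,20); st('above')
snap('top','top2.png'); w,_,_=snap('wrist','w2.png')
im=cv2.imread('pics/top2.png')[110:230,240:350]
cv2.imwrite('pics/c2.png',np.hstack([cv2.resize(im,(367,400)),w[:,100:530]]))
E
```

```text
1 [array([-0.06,  0.55,  0.11,  1.89, -0.73,  1.1 ,  2.41]), array([-0.18,  0.43,  0.08,  1.94, -0.51,  0.92,  2.13]), array([-0.34,  0.36,  0.05,  1.97, -0.2 ,  0.82,  1.74]), array([-0.54,  0.36,  0.06,  1.98,  0.14,  0.83,  1.32]), array([-0.73,  0.41,  0.08,  1.97,  0.41,  0.93,  0.97]), array([-0.25,  0.52,  0.51,  1.79, -0.78,  1.38,  2.49]), array([-0.76,  0.3 ,  0.04,  1.87,  0.37,  1.15,  0.99])]
-1 [array([-0.32,  0.59,  0.47,  1.91, -0.89,  1.21, -0.58]), array([-0.52,  0.48,  0.52,  1.96, -0.71,  1.01, -0.82]), array([-0.75,  0.41,  0.56,  2.  , -0.45,  0.86, -1.15]), array([-0.99,  0.41,  0.63,  2.01, -0.16,  0.8 , -1.53]), array([-1.19,  0.49,  0.69,  2.  ,  0.08,  0.83, -1.86]), array([-0.29,  0.53,  0.56,  1.79, -0.79,  1.4 , -0.63]), array([-1.27,  0.36,  0.68,  1.9 ,  0.16,  1.07, -1.93])]
(np.float64(0.8872116954132343), -1)
above 3.58 [0.5605 0.005  0.271 ] [-0.8  0.3 -0.3] 0.0503
```

View pics/c2.png

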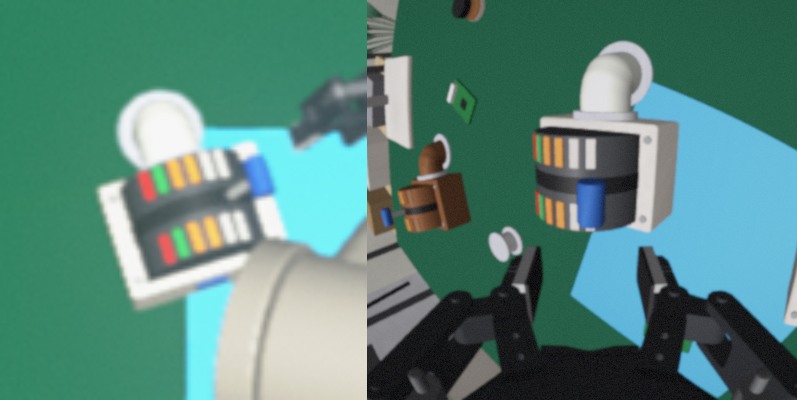

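The barrel at (591,203) sits midway between the fingers (about 525 and 655), and the lever is still at the outermost white stripe. Descending along the stem.

```bash
python3 - <<'E'
from h import *
sg=int(open('sg').read()); p,q=pose(-.625,.097,sg)
print(env.movel(p,.1,stop_force=12)); st('down')
env.grip(.030,20); st('cage')
w,_,_=snap('wrist'); s,_,_=snap('scene')
cv2.imwrite('pics/c3.png',np.hstack([cv2.resize(s[170:290,230:340],(367,400)),w[:,100:530]]))
E
```

```text
False
down 4.87 [0.5417 0.0614 0.1879] [ 0.3  0.2 -0.3] 0.05
cage 5.2 [0.5414 0.0618 0.1877] [ 0.1  0.5 -0.4] 0.0304
```

View pics/c3.png

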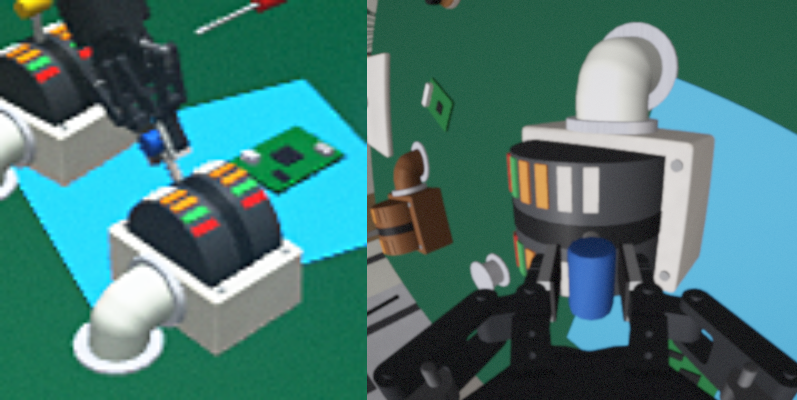

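The barrel (591,278) is caged between the pads at 548 and 632, with no contact force. First click to -0.375.

```bash
cat >> h.py <<'E'
def click(a,b,sg,r=.097,T=.6,n=4):
    for th in np.linspace(a,b,n+1)[1:]:
        p,q=pose(th,r,sg); env.movel(p,.06,rot=q); st(f'{th:.3f}')
def look(name):
    w,_,_=snap('wrist'); s,_,_=snap('scene')
    cv2.imwrite('pics/'+name,np.hstack([cv2.resize(s[170:290,230:340],(367,400)),w[:,100:530]]))
E
python3 - <<'E'
from h import *
sg=int(open('sg').read()); click(-.625,-.375,sg); env.dwell(.5); st('rest'); look('c4.png')
E
```

```text
-0.562 5.61 [0.5387 0.069  0.1928] [-0.1 -3.2 -0.7] 0.0298
-0.500 5.92 [0.5362 0.0778 0.1978] [ 0.6 -1.4 -0.8] 0.0299
-0.438 6.22 [0.5334 0.0858 0.2019] [0.3 0.2 0.6] 0.0299
-0.375 6.53 [0.5306 0.0935 0.2055] [-0.  -0.4 -0. ] 0.0298
rest 7.03 [0.5307 0.0931 0.2055] [ 0.1  0.3 -0.2] 0.0302
```

View pics/c4.png

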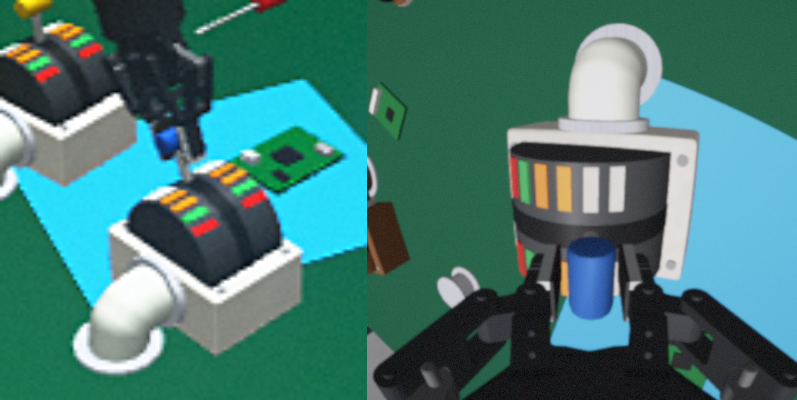

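The lever clicked. The barrel (591,278) is centred in the cage and lines up with the inner white stripe, with about zero force. Now the two orange notches, resting in each, then a look.

```bash
python3 - <<'E'
from h import *
sg=int(open('sg').read())
click(-.375,-.125,sg); env.dwell(.85); st('rest1'); a,_,_=snap('wrist')
click(-.125,.125,sg); env.dwell(.7); st('rest2'); b,_,_=snap('wrist')
cv2.imwrite('pics/c5.png',np.hstack([a[100:,150:530],b[100:,150:530]]))
E
```

```text
-0.312 7.44 [0.528  0.1016 0.2088] [ 0.8 -3.  -1.3] 0.0299
-0.250 7.75 [0.5248 0.111  0.2113] [0.  0.2 0.5] 0.0301
-0.188 8.06 [0.5218 0.1196 0.2132] [ 0.4  1.  -0.3] 0.0299
-0.125 8.37 [0.5189 0.1279 0.2147] [-0.2 -1.2 -0.1] 0.0298
rest1 9.22 [0.519  0.1279 0.2148] [-0.   0.9  0. ] 0.0304
-0.062 9.57 [0.5162 0.1369 0.2158] [ 1.6 -3.  -2.3] 0.0298
0.000 9.88 [0.5128 0.1462 0.2159] [-0.2 -0.5  0.3] 0.0302
0.062 10.19 [0.5098 0.1551 0.2155] [-0.2  0.1 -1.8] 0.03
0.125 10.5 [0.5069 0.1635 0.2147] [ 0.   0.7 -0.3] 0.03
rest2 11.2 [0.5069 0.1636 0.2148] [ 0.6 -0.6  0.4] 0.0302
```

View pics/c5.png

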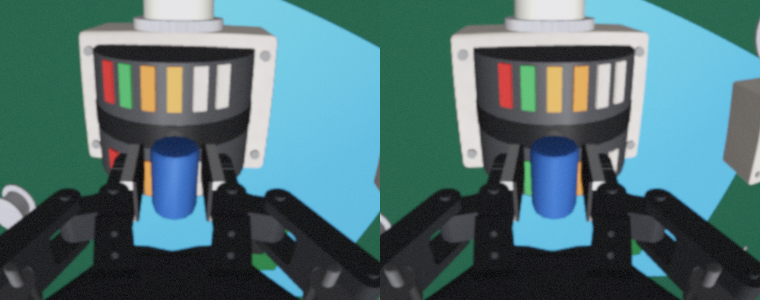

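Left: the barrel (174,180) is under the first orange stripe (174,90). Right: it is at (554,180) under the second orange (554,90). Both are centred in the cage. Now green, then open slightly and retreat along the stem.

```bash
python3 - <<'E'
from h import *
sg=int(open('sg').read())
env.dwell(.15); click(.125,.375,sg); env.dwell(.5); st('green'); a,_,_=snap('wrist')
env.grip(.05); st('open'); p,q=pose(.375,.22,sg); print(env.movel(p,.12,stop_force=12)); st('up'); b,_,_=snap('wrist'); s,_,_=snap('scene')
cv2.imwrite('pics/c6.png',np.hstack([a[100:,150:530],cv2.resize(s[170:290,230:330],(250,300)),b[100:,350:520]]))
snap('top','top3.png')
E
```

```text
0.188 11.71 [0.5041 0.1726 0.2133] [ 1.8 -1.8 -1. ] 0.0302
0.250 12.02 [0.5008 0.1815 0.2111] [0.4 1.  0.6] 0.03
0.312 12.32 [0.498  0.19   0.2085] [-0.9  1.6  0.6] 0.03
0.375 12.63 [0.4953 0.198  0.2054] [ 0.9  0.8 -0.4] 0.03
green 13.13 [0.4954 0.1979 0.2056] [-0.2 -0.4 -0.4] 0.0302
open 13.52 [0.4953 0.1981 0.2055] [ 0.8 -0.2 -0.3] 0.0501
False
up 14.69 [0.4806 0.2404 0.3194] [-0.  -0.3  0.5] 0.0504
```

View pics/c6.png

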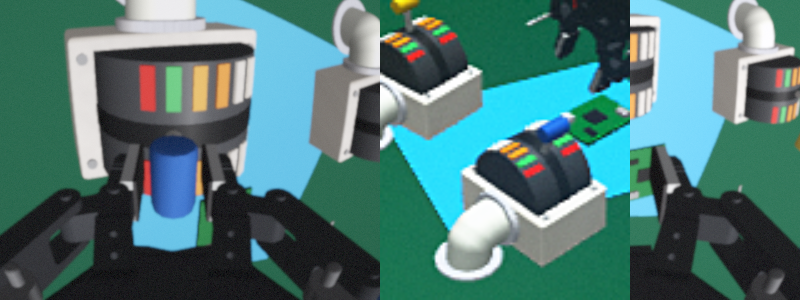

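At green, the barrel (174,178) is under the green stripe (174,88). After the retreat the lever stays put with the gripper clear. A quick numeric check of both levers, then I hand in.

```bash
python3 - <<'E'
from h import *
im,d,c=snap('scene'); im0=np.load('pics/scene.png.npz')['im']
v,u=np.mgrid[195:285,245:330]; u=u.ravel();v=v.ravel(); h=cv2.cvtColor(im,cv2.COLOR_BGR2HSV)[v,u].astype(int); P=world(c,d,u,v)
b=(h[:,0]>103)&(h[:,0]<130)&(h[:,1]>150)&(P[:,2]>.1)&(P[:,2]<.2)
m=np.median(P[b],0)-PIV; print(b.sum(),'lever angle ~',np.arctan2(m@Y,m[2]))
f=lambda i:[x.mean().round(1) for x in np.where(cv2.inRange(cv2.cvtColor(i[160:185,225:255],cv2.COLOR_BGR2HSV),(22,140,120),(35,255,255))>0)]
print('yellow px before/after',f(im0),f(im)); st()
job.job_done(); st('done')
E
```

```text
88 lever angle ~ 0.37704542608961084
yellow px before/after [np.float64(5.5), np.float64(11.4)] [np.float64(5.4), np.float64(11.2)]
 14.89 [0.4808 0.2404 0.3196] [ 0.3 -0.9 -0.3] 0.0502
the job is handed in; nothing more can be done
the job is handed in; nothing more can be done
```

The blue damper's lever now sits in the green notch, and I handed the job in at about 15 s on the robot's clock, well inside the 48 s limit.

I closed the jaws loosely around the grip and moved it one notch at a time from -0.625. It passed the second white notch, rested at least 0.85 s in each orange notch, and stopped at green. I then opened the jaws and backed the gripper off along the stem.

- **Lever position:** after release, the scene camera measured about 0.377 rad against the 0.375 of the green notch. The wrist pictures showed the grip lined up with the matching stripe at each stop.
- **Yellow damper:** its grip shifted by no more than 0.2 pixel in the image, so it was not moved.
- **Forces:** the readings I printed stayed at about 4 N or less and were near zero after the retreat, with the gripper touching nothing.
- **Failed checks:** none of the checks failed or disagreed. One early measuring script stopped with an error and was rerun before the arm had moved.

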